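# Close up a row of cartons and load it into a shelf-ready case

## Task

Slide the stray carton on the loader's bed, without picking it up, against the others so that all four stand side by side as one tight, square row against the back rail. Then load the whole row into the cardboard case by running the pusher forward by its handle until the cartons are fully home, and draw the pusher back to its rear stop so that the full case can be lifted out. Keep the cartons upright and the case in its nest, and leave the other things on the table alone.

Things in the scene. Friction and masses are not known exactly. Their poses are not given: they have to be found in the camera images.
- loader: hand case loader, fixed to the table: base plate with a white bed, bed top 9 mm above this origin, which lies on the table top under the middle of the case mouth. y axis: along the loading lane; bed and lane on +y (0 to 252 mm), the case in its nest on -y. x axis: across the lane, away from the robot; bed from x = -152 mm, where it is open, to the back rail at +78 mm.
- back_rail (a point): on the inner face of the aluminium back rail, at bed height, 125 mm from the case mouth (loader x = +78 mm, y = 125 mm). The rail is 51 mm tall over the table and runs along the whole lane. Four cartons closed up against it have their centres at loader x = +59, +21, -17 and -55 mm.
- guide_wing (a point): outer tip of the small flared guide wing on the near side of the case mouth (loader x = -91 mm, y = 28 mm), 49 mm tall over the table. From here it narrows to x = -77.5 mm at the mouth, so that it leads the near side of the row, at x = -74 mm when tight, into the case; nothing can be slid in sideways over it.
- pusher (a joint): sliding pusher, m: 0 = parked at its rear stop (plate face 200 mm from the case mouth), 0.201 = fully forward against its front stop (face level with the mouth). Moves along the loader's -y with about 1.5 N of friction and stays where it is left. Steel plate across the lane, 144 mm wide, top 78 mm above the table.
- pusher_handle (a point): middle of the grip bar of the pusher's black D handle, 14 mm behind the plate face; moves with the pusher. The bar is round, 13 mm thick, 86 mm long along the loader's x axis, 128 mm above the table, with 43 mm of open space below it.
- case: brown cardboard case, loose in the loader's nest, open at the top and towards the lane. Inside 162 mm wide (x) x 126 mm deep (y); walls and floor 4 mm; back wall 86 mm high, sides 84 mm at the back, 40 mm at the mouth. Origin under the middle of the inside, 3 mm above the table; axes as the loader's; mouth at y = +63 mm. Its floor lies 2 mm below the bed top.
- carton_1: closed folding carton, 38 mm thick (its x) x 122 mm long (its y) x 82 mm high, about 60 g, standing upright on a long narrow side on the loader's bed; origin at the centre of its underside. Slides on the bed; pushed higher than about 30 mm above it, it may tip. Stands nearest the back rail, not quite against it.
- carton_2: closed folding carton, 38 mm thick (its x) x 122 mm long (its y) x 82 mm high, about 60 g, standing upright on a long narrow side on the loader's bed; origin at the centre of its underside. Slides on the bed; pushed higher than about 30 mm above it, it may tip. Second from the back rail, with gaps either side.
- carton_3: closed folding carton, 38 mm thick (its x) x 122 mm long (its y) x 82 mm high, about 60 g, standing upright on a long narrow side on the loader's bed; origin at the centre of its underside. Slides on the bed; pushed higher than about 30 mm above it, it may tip. Third from the back rail, with gaps either side.
- carton_4: closed folding carton, 38 mm thick (its x) x 122 mm long (its y) x 82 mm high, about 60 g, standing upright on a long narrow side on the loader's bed; origin at the centre of its underside. Slides on the bed; pushed higher than about 30 mm above it, it may tip. The stray: stands askew on the near part of the bed, outside the lane.
- open_carton: bystander: carton of the same kind lying flat with its end flaps open, 106 x 152 mm over the flaps, loose, on the table
- tape_roll: bystander: roll of brown tape, 94 mm across, 48 mm high, loose
- date_stamp: bystander: hand date stamp, 35 x 58 x 80 mm, loose
- tally_counter: bystander: hand tally counter, 76 x 56 x 30 mm, loose
- marker_black: bystander: marker pen, 128 mm long, 18 mm thick, loose
- cutter: bystander: yellow carton cutter, 143 x 31 x 18 mm, loose

How it is judged:
By the outcome, as a careful person would: the job done as asked, in the order asked, and still so for the second after the job is handed in, with the robot touching nothing.
It also fails if it takes over 58 s, if anything falls off the work surface, if the arm or the gripper's body presses on something with over 40 N, if the wrist force passes 120 N, or if a joint passes its speed limit or range.

## Robot

A 6-joint arm with a two-finger parallel gripper is mounted at the origin on a cart in front of the work surface, level with it; the furniture and walls round the work are solid. World frame = base frame: x ahead of the robot, y to its left, z up, the work surface at z = 0. Lengths are in mm, angles in rad, forces in N, time in s.
With the tool pointing down it reaches from about 375 to 750 mm from the base axis. Payload 9 kg.
Tool frame: the origin (TCP) lies at the very end of the fingers, on their centre line; the grasp point (between the pads) lies 19 mm behind it; z points along the fingers, y is the line along which they close (so a half turn about z gives the same grasp; the last joint's range is limited). The gripper opens to 85 mm and grips with 20 to 120 N. Pads are 22 mm wide; open, the fingers measure 114 mm over their backs; the gripper's body (76 mm by 85 mm) begins 54 mm behind the grasp point. The pads swing forward as they close: fully open they stand 13 mm farther back than shut.
Start: joints at [-1.468, 0.104, 0.097, 1.564, 0, 1.353], TCP at [189.206, -569.419, 231.331] pointing down, gripper open.
Joint ranges: [-2.99, 2.99], [-0.84, 1.86], [-1.1, 1.16], [-1.84, 2.11], [-1.51, 1.56], [-3.14, 3.14]. Speed limits (rad/s): [2.22, 2.22, 2.57, 3.14, 3.14, 3.14].

## Interface

Orientations are given as a unit quaternion [w, x, y, z].
In Python, from station import r gives the robot as it stands.
- The arm moves only by the shell command python3 -m inch 'ROWS' [OPENING]. ROWS is a JSON object of lists of equal length, an entry for each row: "linear": the shift along the tool's x, y, z in cm, a list of three; "rotation": the turn, a rotation vector about the tool's x, y, z in degrees, a list of three. In form: {"linear": [[x, y, z], ...], "rotation": [[ax, ay, az], ...]}. A call has 1 to 5 rows; each row shifts and turns the commanded pose from where the row before left it, along the tool's axes as they then stand; what a row does not reach is not made up. A row lasts 1/12 s, in which the tool goes at most 41.7 mm and 7.16 degrees, less where a joint would pass 70% of its speed; a pose out of reach is approached as far as the arm can. A call is refused whole if a number of a shift passes 4.17 or a number of a turn 7.16, either way. A call with a gripper value outside its range is refused whole. OPENING is the finger opening in cm, from 0 to 8.54, set as the call begins (- or left out, the last holds). The fingers move at their own pace and stop on an object; the grip force is fixed at half the most. Time passes only in rows, so rows that do not move let the fingers close. It gives the time, the measured TCP pose, the force, the opening and the grip force at its end, in the units of the state.
- r.get_state(): the state, without advancing time (a new reading comes with each control period).
- r.grab_frame(name): name is "scene" or "side" or "wrist"; returns the picture (420x560x3 uint8, red, green, blue); there is no depth.
- r.camera_params(name): a dict with "mtx" (3x3 intrinsics, pixels), "world_to_cam" (4x4, takes a point from world to camera coordinates). Camera axes: x right, y up, looking along -z (the intrinsics and any distortion apply to the point x, -y, -z); pixel columns grow to the right and rows downward; lengths in mm; the calibration is good to about 2 mm. A picture is of the moment at which its call begins: read the wrist's pose just before it. camera_params takes no time and is no camera call; for the wrist camera it gives the pose at the moment of the call.
- r.job_done(): hands the job in; it is judged then, once.
The state is a dict: "time": time; "joint_positions": joint angles; "dq": joint speeds; "joint_torque": joint torques, N m; "eef_pos": TCP position; "eef_rot": TCP orientation; "contact_force": force on the tool from outside, world axes, zero at the start; "wrist_torque": the same for the moment, N m; "finger_gap": finger opening in mm; "grasp_force": force on a finger pad.
Only numpy, scipy, OpenCV 4.12 (cv2) and the standard library are available. Lean on these libraries where they do the work, as an engineer would, in place of code of your own. Each camera call takes 0.05 s, during which the arm holds its last target. There are 200 camera calls.

## Working session

There is one attempt and no reset: what is moved stays moved. The work goes in short steps, Python scripts to look and compute and a shell command to move; the robot and the scene stay as the last step left them, time stands still between calls to the robot, and variables do not carry over. Pictures are saved under pics/ and viewed, at most 10 in all, crops included, and the job is handed in when it is done.

```bash
ls; mkdir -p pics; python3 - <<'E'
from station import r
import cv2,numpy as np
s=r.get_state();print(s['time'],s['eef_pos'],s['eef_rot'],s['finger_gap'])
for n in("scene","side"):
    f=r.grab_frame(n);cv2.imwrite(f'pics/{n}0.png',f[:,:,::-1])
    p=r.camera_params(n);print(n,np.round(p['mtx'],1).tolist(),np.round(p['world_to_cam'],3).tolist(),[k for k in p])
E
```

```text
pics
0.0 [ 189.1645847  -569.05574237  230.52894523] [-6.55955324e-04  9.87161798e-01  1.59722110e-01  3.75492377e-05] 85.14089463709206
scene [[490.0, 0.0, 280.4], [0.0, 490.0, 204.6], [0.0, 0.0, 1.0]] [[-0.772, -0.636, -0.013, 575.618], [0.302, -0.384, 0.873, -135.905], [-0.56, 0.67, 0.488, -1354.659], [0.0, 0.0, 0.0, 1.0]] ['mtx', 'world_to_cam']
side [[517.2, 0.0, 274.9], [0.0, 517.2, 201.9], [0.0, 0.0, 1.0]] [[0.999, 0.038, -0.024, -550.357], [0.0, 0.524, 0.852, -222.874], [0.045, -0.851, 0.523, -1004.408], [0.0, 0.0, 0.0, 1.0]] ['mtx', 'world_to_cam']
```

View pics/scene0.png

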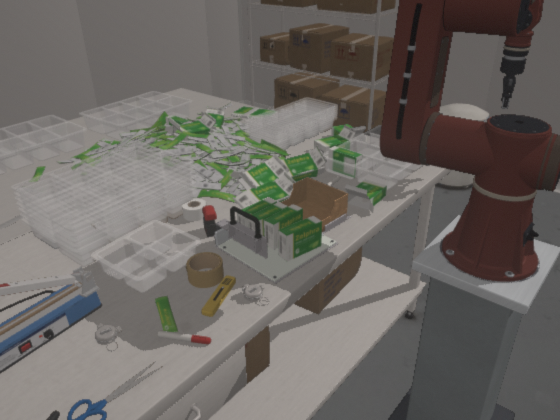

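View pics/side0.png

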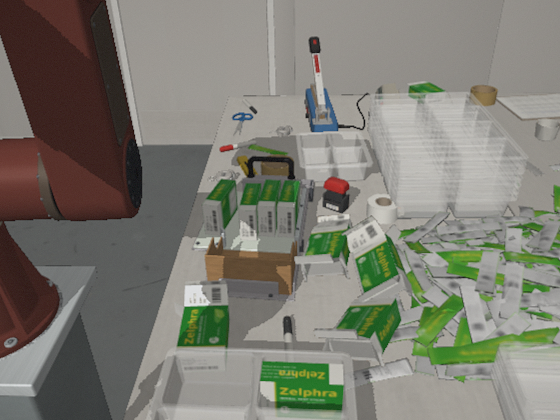

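The scene view shows the loader at about (280,235), with the handle at (245,222) and the stray at (300,238). The side view shows the row at (265,205), the stray at (218,207) and the handle at (270,163). I'll zoom in on both.

```bash
cat > h.py <<'E'
import numpy as np,cv2
from station import r
def ray(n,u,v):
    p=r.camera_params(n);K=np.array(p['mtx']);T=np.array(p['world_to_cam'])
    d=np.linalg.inv(K)@[u,v,1];d=T[:3,:3].T@(d*[1,-1,-1]);c=-T[:3,:3].T@T[:3,3];return c,d
def onz(n,u,v,z):
    c,d=ray(n,u,v);return c+d*(z-c[2])/d[2]
def proj(n,P):
    p=r.camera_params(n);K=np.array(p['mtx']);T=np.array(p['world_to_cam'])
    q=(T[:3,:3]@np.asarray(P).T).T+T[:3,3];q=q*[1,-1,-1];q=q@K.T;return q[:,:2]/q[:,2:]
E
python3 - <<'E'
import cv2
a=cv2.imread('pics/scene0.png')[185:275,205:360];b=cv2.imread('pics/side0.png')[145:305,180:330]
cv2.imwrite('pics/z1.png',cv2.resize(a,None,fx=5,fy=5,interpolation=3))
cv2.imwrite('pics/z2.png',cv2.resize(b,None,fx=3.75,fy=3.75,interpolation=3))
E
```

```text
(no output)
```

View pics/z1.png

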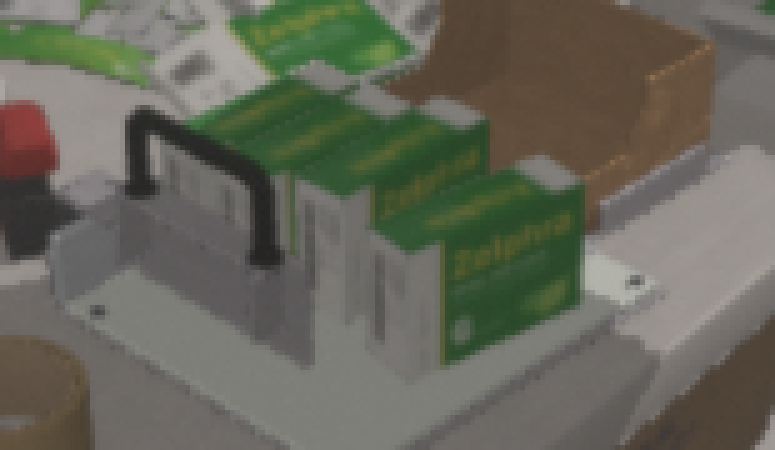

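View pics/z2.png

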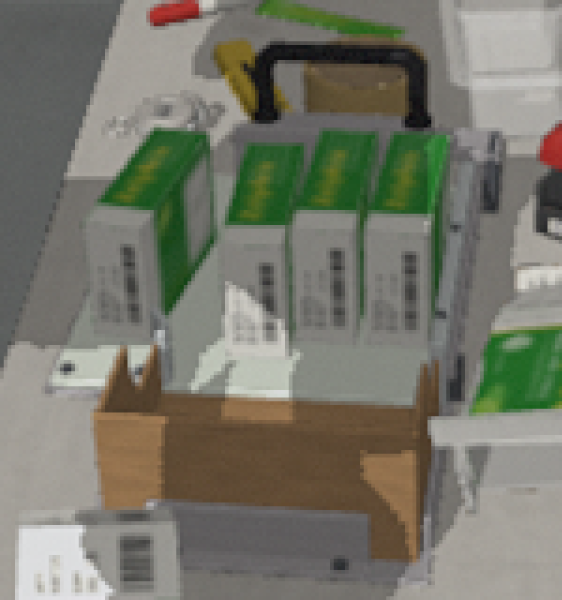

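The zooms show the bar ends, the carton top corners, and the stray leaning out to the left in the side view. Next I'll turn these points into positions.

```bash
python3 - <<'E'
from h import *
S=lambda u,v,z:onz('side',180+(u+.5)/3.75-.5,145+(v+.5)/3.75-.5,z)
C=lambda u,v,z:onz('scene',205+(u+.5)/5-.5,185+(v+.5)/5-.5,z)
np.set_printoptions(precision=1,suppress=True)
for n,p in dict(stray=[(90,210),(152,210),(207,133),(152,130)],c3=[(228,228),(288,228),(303,145),(248,145)],c2=[(293,212),(358,212),(375,132),(320,131)],c1=[(367,216),(430,216),(445,135),(390,133)]).items():
    print(n,[S(*q,91)[:2] for q in p])
print('handle side',S(262,52,128),S(418,50,128))
print('handle scene',C(138,117,128),C(265,172,128))
print('stray scene top: rear near,rear far,front near,front far',*[C(*q,91)[:2] for q in[(440,245),(370,225),(583,182),(540,155)]])
print('c3 scene rear near',C(372,190,91)[:2],C(490,115,91)[:2],'rear far',C(298,178,91)[:2], 'front far',C(445,95,91)[:2])
print('stray bottom',[C(*q,9)[:2] for q in[(440,362),(585,295),(372,340)]])
print('bedcorner',C(65,300,9),C(50,270,9), 'plate near bottom',C(310,365,11),'plate top near',C(310,275,78))
print('wing/base corner scene',C(655,290,9),'side base corner',S(50,388,9))
print('case back top',S(97,411,89),S(425,415,89), 'side mouth tops z43',S(163,345,43))
E
```

```text
stray [array([379.6, 282.6]), array([417.5, 282.5]), array([441.1, 378.3]), array([404.7, 382.5])]
c3 [array([465.9, 261.9]), array([501.8, 261.9]), array([504.6, 362.2]), array([469.2, 362.4])]
c2 [array([503.6, 280.1]), array([542.9, 280.1]), array([550.2, 379.1]), array([514.5, 380.6])]
c1 [array([548.5, 275.5]), array([586.4, 275.5]), array([595.5, 374.9]), array([560. , 377.7])]
handle side [475.4 420.9 128. ] [577.8 422.9 128. ]
handle scene [574.3 412.6 128. ] [480.7 413.3 128. ]
stray scene top: rear near,rear far,front near,front far [400.8 366.6] [442.3 374.3] [378.9 267.7] [414.6 258.8]
c3 scene rear near [464.3 345.9] [464.  239.9] rear far [504.5 361.4] front far [498.9 237.3]
stray bottom [array([406.9, 358.9]), array([382.9, 256.1]), array([449.3, 365.8])]
bedcorner [611.6 444.    9. ] [641.  427.5   9. ] plate near bottom [458.8 407.3  11. ] plate top near [448.9 416.1  78. ]
wing/base corner scene [354.7 227.2   9. ] side base corner [358.5 211.9   9. ]
case back top [413.9  84.9  89. ] [584.9  82.7  89. ] side mouth tops z43 [429.7 208.9  43. ]
```

Loader axes look close to the world axes, but the yaw is uncertain. I'll turn the tool by about 161° so its x points towards the robot, which keeps q6 in range, and lift as it turns.

```bash

python3 -m inch '{"linear":[[0,0,-2.5],[0,0,-2.5],[0,0,-2.5],[0,0,-2.5],[0,0,-2.5]],"rotation":[[0,0,-7],[0,0,-7],[0,0,-7],[0,0,-7],[0,0,-7]]}'
python3 -m inch '{"linear":[[0,0,0],[0,0,0],[0,0,0],[0,0,0],[0,0,0]],"rotation":[[0,0,-7],[0,0,-7],[0,0,-7],[0,0,-7],[0,0,-7]]}' | tail -1
python3 -m inch '{"linear":[[0,0,0],[0,0,0],[0,0,0],[0,0,0],[0,0,0]],"rotation":[[0,0,-7],[0,0,-7],[0,0,-7],[0,0,-7],[0,0,-7]]}' | tail -1
python3 -m inch '{"linear":[[0,0,0],[0,0,0],[0,0,0],[0,0,0],[0,0,0]],"rotation":[[0,0,-7],[0,0,-7],[0,0,-7],[0,0,-7],[0,0,-7]]}' | tail -1
python3 -m inch '{"linear":[[0,0,0],[0,0,0],[0,0,0],[0,0,0]],"rotation":[[0,0,-7],[0,0,-7],[0,0,-7],[0,0,-1]]}' 
python3 -c "
from station import r
s=r.get_state();print(s['joint_positions'],s['eef_pos'],s['eef_rot'],s['time'])"
```

```text
time: 0.52
eef_pos: [189.2, -569.1, 357.1]
eef_rot: [-0.0, 0.892, 0.452, 0.0]
contact_force: [1.2, -0.2, 0.2]
finger_gap: 85.6
grasp_force: 0.0
grasp_force: 0.0
grasp_force: 0.0
grasp_force: 0.0
time: 2.1
eef_pos: [189.2, -569.3, 355.9]
eef_rot: [-0.0, -0.006, 1.0, 0.0]
contact_force: [0.3, -0.7, 0.2]
finger_gap: 85.5
grasp_force: 0.0
[-1.46768096e+00  1.80312230e-01  4.10648343e-01  1.80178062e+00
 -5.21516016e-06 -1.47999366e+00] [ 189.20433208 -569.31277814  355.91769201] [-3.39694861e-05 -6.15631266e-03  9.99980997e-01  3.22314516e-04] 2.1
```

```bash

python3 -m inch '{"linear":[[-2.4,3.3,0],[-2.4,3.3,0],[-2.4,3.3,0],[-2.4,3.3,0],[-2.4,3.3,0]],"rotation":[[0,0,0],[0,0,0],[0,0,0],[0,0,0],[0,0,0]]}'|head -2
python3 -m inch '{"linear":[[-2.4,3.3,0],[-2.4,3.3,0],[-2.4,3.3,0],[-2.4,3.3,0],[-2.4,3.3,0]],"rotation":[[0,0,0],[0,0,0],[0,0,0],[0,0,0],[0,0,0]]}'|head -2
python3 -m inch '{"linear":[[0,4,0],[0,4,0],[0,4,0],[0,4,0],[0,4,0]],"rotation":[[0,0,0],[0,0,0],[0,0,0],[0,0,0],[0,0,0]]}'|head -2
python3 -m inch '{"linear":[[0,4,0],[0,4,0],[0,4,0],[0,4,0],[0,4,0]],"rotation":[[0,0,0],[0,0,0],[0,0,0],[0,0,0],[0,0,0]]}'|head -2
python3 -m inch '{"linear":[[0,4,0],[0,4,0],[0,2,0],[0,0,0]],"rotation":[[0,0,0],[0,0,0],[0,0,0],[0,0,0]]}'
python3 - <<'E'
from h import *
s=r.get_state();print(np.round(s['joint_positions'],2),s['eef_pos'])
p=r.camera_params('wrist');f=r.grab_frame('wrist')
cv2.imwrite('pics/w1.png',f[:,:,::-1]);np.savez('w1.npz',m=p['mtx'],T=p['world_to_cam'])
T=np.array(p['world_to_cam']);print(-T[:3,:3].T@T[:3,3],np.round(T[:3,:3],2))
E
```

```text
time: 2.52
eef_pos: [308.7, -401.9, 356.0]
time: 2.93
eef_pos: [427.7, -236.0, 356.3]
time: 3.35
eef_pos: [425.2, -36.0, 356.2]
time: 3.77
eef_pos: [423.8, 164.2, 356.3]
time: 4.1
eef_pos: [422.8, 265.7, 355.5]
eef_rot: [-0.001, -0.004, 1.0, 0.0]
contact_force: [-0.2, -0.1, -0.2]
finger_gap: 85.5
grasp_force: 0.0
[ 0.3  -0.13  0.09  1.8   0.    0.29] [422.82929108 265.66175498 355.52518756]
[352.77854318 264.93242801 497.08944711] [[-0.01  1.   -0.  ]
 [-0.96 -0.01 -0.28]
 [-0.28 -0.    0.96]]
```

View pics/w1.png

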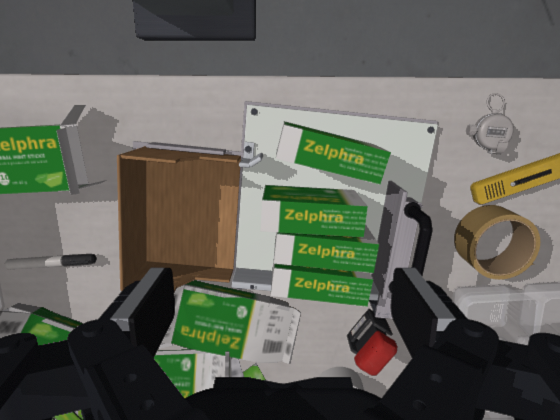

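The wrist view shows the bed's near edge from (246,102) to (438,123), so the loader is yawed by about 6°. The stray is at (335,152), the handle bar runs from (412,208) to (420,265), and the wing is at (257,157).

```bash
python3 - <<'E'
from h import *
np.set_printoptions(precision=1,suppress=True)
W=lambda u,v,z:onz('wrist',u,v,z)[:2]
A=W(246,102,9);B=W(438,122.5,9);d=B-A;yaw=np.arctan2(-d[0],d[1]);print('bed',A,B,np.hypot(*d),'yaw deg',np.degrees(yaw))
print('holes',W(254,112,9),W(431,129,9))
yx=np.array([np.cos(yaw),np.sin(yaw)]);yy=np.array([-yx[1],yx[0]])
O=(A+B)/2-yx*(-152)-yy*126;print('O',O)
L=lambda p:np.array([(p-O)@yx,(p-O)@yy])
print('wing tip',L(W(262,157,49)))
for n,q in dict(stray=[(284,124),(389,151),(384,183),(278,154)],c3=[(263,199),(364,202),(367,236),(266,232)],c2=[(276,235),(377,244),(376,273),(274,263)],c1=[(273,266),(371,281),(371,306),(271,296)]).items():
    print(n,[L(W(*a,91)) for a in q])
print('handle',L(W(411,206,128)),L(W(424,258,128)))
for y in(214,): 
  for x in(-43,0,43): print('pred handle side/scene/wrist',proj('side',[np.r_[O+x*yx+y*yy,128]]),proj('scene',[np.r_[O+x*yx+y*yy,128]]),proj('wrist',[np.r_[O+x*yx+y*yy,128]]))
print('case mouth',L(W(242,160,43)),L(W(120,152,89)))
E
python3 -c "
import cv2
a=cv2.imread('pics/w1.png')[90:320,110:445]
cv2.imwrite('pics/w1z.png',cv2.resize(a,None,fx=2.35,fy=2.35,interpolation=3))"
```

```text
bed [354.3 216. ] [378.1 464.5] 249.65774008187904 yaw deg -5.468569858398228
holes [366.6 226. ] [386.4 456.4]
O [505.5 200.3]
wing tip [-90.   29.3]
stray [array([-134.4,   51.6]), array([-117.3,  169.8]), array([-81.2, 170.8]), array([-101.5,   48.4])]
c3 [array([-48.5,  36.4]), array([-56.9, 151.9]), array([-16.2, 162.2]), array([-8.9, 43.4])]
c2 [array([-6.4, 55.5]), array([ -7.4, 175.7]), array([ 30., 181.]), array([29.5, 56.6])]
c1 [array([33.6, 55.7]), array([ 41.2, 176.8]), array([ 75.3, 182.6]), array([74.2, 57.1])]
handle [-66.8 192. ] [-10.2 217.9]
pred handle side/scene/wrist [[252.5 159.1]] [[255.9 219.3]] [[426.9 229.4]]
pred handle side/scene/wrist [[269.8 159.8]] [[245.  213.6]] [[418.6 266.2]]
pred handle side/scene/wrist [[287.3 160.5]] [[234.5 208.1]] [[410.8 300.9]]
case mouth [-82.8   4.7] [ -85.4 -126.2]
```

View pics/w1z.png

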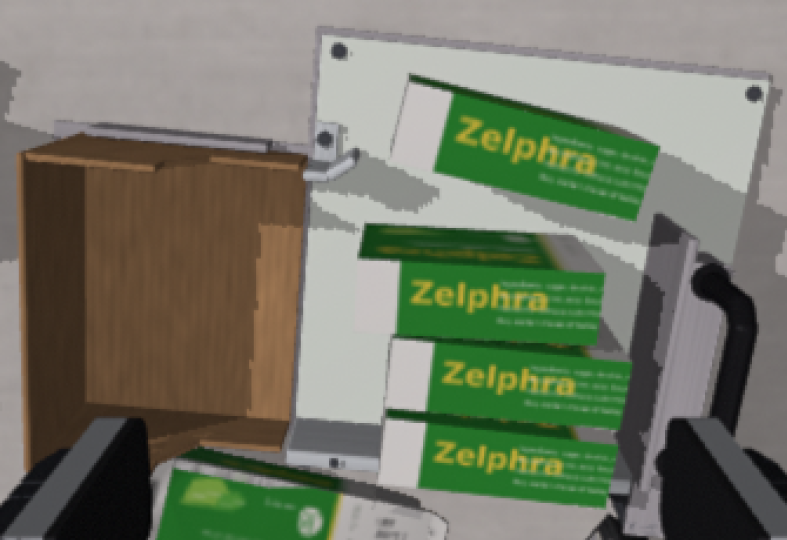

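Predicted handle and wing pixels match in all three views, so the loader origin is about (505.5, 200.3) with a yaw of −5.5°. The wrist zoom shows the stray clear of the wing. I'll go to the start of the push with the tool yawed, then descend and tilt.

```bash
cat >> h.py <<'E'
from scipy.spatial.transform import Rotation as Ro
O=np.array([505.5,200.3]);yw=np.radians(-5.47)
X=np.array([np.cos(yw),np.sin(yw)]);Y=np.array([-X[1],X[0]])
def st():
    s=r.get_state();p=np.array(s['eef_pos']);q=s['eef_rot'];R=Ro.from_quat([*q[1:],q[0]]).as_matrix()
    l=np.r_[(p[:2]-O)@X,(p[:2]-O)@Y,p[2]]
    M=np.c_[np.r_[X,0],np.r_[Y,0],[0,0,1]]
    f=M.T@np.array(s['contact_force'])
    print('t',round(s['time'],2),'loader',np.round(l,1),'F',np.round(f,1),'gap',round(s['finger_gap'],1),'g',round(s['grasp_force'],1),'\ntool axes in loader\n',np.round(M.T@R,3));return l,M.T@R
def need(l):
    c,R=st();print('shift cm',np.round(R.T@(np.array(l)-c)/10,2))
E
python3 -m inch '{"linear":[[4,3,0],[4,3,0],[0,0,3.9],[0,0,3.9],[0,0,3.9]],"rotation":[[0,0,0],[0,0,5.9],[0,0,0],[0,0,0],[0,0,0]]}' 6|head -2
python3 -m inch '{"linear":[[0,0,3.9],[0,0,3.9],[0,0,3.9],[0,0,3],[0,0,0]],"rotation":[[0,0,0],[0,0,0],[0,0,0],[0,0,0],[0,0,0]]}'
python3 -c "
from h import *
need([-175,110,40]);print(np.round(r.get_state()['joint_positions'],2))"
```

```text
time: 4.57
eef_pos: [356.8, 311.5, 238.4]
time: 4.98
eef_pos: [353.3, 309.0, 85.9]
eef_rot: [-0.004, 0.05, 0.999, -0.002]
contact_force: [-1.0, -0.3, -0.7]
finger_gap: 60.1
grasp_force: 0.0
t 4.98 loader [-161.9   93.7   85.9] F [-1.  -0.4 -0.7] gap 60.1 g 0.0 
tool axes in loader
 [[-1.     0.004 -0.008]
 [ 0.004  1.    -0.005]
 [ 0.008 -0.005 -1.   ]]
shift cm [1.28 1.65 4.6 ]
[ 0.44 -0.27 -0.52  1.33 -0.    0.54]
```

```bash

python3 -m inch '{"linear":[[1.3,1.6,2],[0,0,2.6],[0,0,0],[0,0,0],[0,0,0]],"rotation":[[0,0,0],[0,0,0],[0,-5,0],[0,-5,0],[0,-5,0]]}'|head -2
python3 -m inch '{"linear":[[0.3,0,0.9],[0.3,0,0.9],[0,0,0]],"rotation":[[0,-5,0],[0,0,0],[0,0,0]]}'
python3 -c "
from h import *
need([-175,110,20]);print(np.round(r.get_state()['joint_positions'],2))"
```

```text
time: 5.4
eef_pos: [346.7, 328.6, 48.0]
time: 5.65
eef_pos: [344.0, 328.6, 26.7]
eef_rot: [0.172, 0.047, 0.984, -0.008]
contact_force: [0.6, 0.3, -0.1]
finger_gap: 60.1
grasp_force: 0.0
t 5.65 loader [-173.   112.3   26.7] F [ 0.6  0.3 -0.1] gap 60.1 g 0.0 
tool axes in loader
 [[-0.94   0.001  0.34 ]
 [ 0.001  1.    -0.   ]
 [-0.34  -0.    -0.94 ]]
shift cm [ 0.42 -0.23  0.56]
[ 0.63 -0.55 -0.88  0.97 -0.23  0.7 ]
```

```bash

python3 -m inch '{"linear":[[0.2,-0.2,0.5],[-0.75,0,0.27],[-0.75,0,0.27],[-0.56,0,0.2],[-0.56,0,0.2]],"rotation":[[0,0,0],[0,0,0],[0,0,0],[0,0,0],[0,0,0]]}'
python3 -m inch '{"linear":[[-0.56,0,0.2],[-0.56,0,0.2],[-0.56,0,0.2],[-0.56,0,0.2],[-0.56,0,0.2]],"rotation":[[0,0,0],[0,0,0],[0,0,0],[0,0,0],[0,0,0]]}'
python3 - <<'E'
from h import *
need([-82,110,20])
a=r.grab_frame('side')[130:310,160:340];b=r.grab_frame('scene')[170:290,190:350]
a=cv2.resize(a,(400,400),interpolation=3);b=cv2.resize(b,(400,300),interpolation=3)
o=np.zeros((400,800,3),np.uint8);o[:,:400]=a;o[:300,400:]=b;cv2.imwrite('pics/p1.png',o[:,:,::-1])
E
```

```text
time: 6.07
eef_pos: [374.1, 324.0, 22.6]
eef_rot: [0.173, 0.048, 0.984, -0.008]
contact_force: [0.5, -0.7, 0.3]
finger_gap: 60.3
grasp_force: 0.0
time: 6.48
eef_pos: [402.5, 321.3, 22.2]
eef_rot: [0.173, 0.047, 0.984, -0.008]
contact_force: [0.1, -0.4, 0.1]
finger_gap: 60.0
grasp_force: 0.1
t 6.48 loader [-114.1  110.7   22.2] F [ 0.2 -0.4  0.1] gap 60.0 g 0.1 
tool axes in loader
 [[-0.94   0.001  0.342]
 [ 0.001  1.    -0.   ]
 [-0.342 -0.    -0.94 ]]
shift cm [-2.94 -0.06  1.3 ]
```

View pics/p1.png

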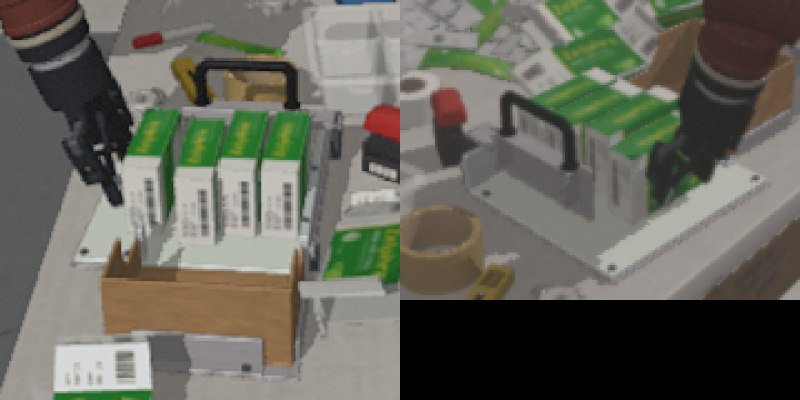

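The stray is upright and squared at (150,170), with a gap to carton 3 at (200,190). I'll keep pushing more gently and watch the force.

```bash

python3 -m inch '{"linear":[[-0.38,0,0.15],[-0.38,0,0.15],[-0.38,0,0.15],[-0.38,0,0.15],[-0.38,0,0.15]],"rotation":[[0,0,0],[0,0,0],[0,0,0],[0,0,0],[0,0,0]]}'
python3 -m inch '{"linear":[[-0.19,0,0.07],[-0.19,0,0.07],[-0.1,0,0.04],[0,0,0]],"rotation":[[0,0,0],[0,0,0],[0,0,0],[0,0,0]]}'
python3 - <<'E'
from h import *
need([-82,110,20])
E
```

```text
time: 7.0
eef_pos: [422.6, 319.5, 21.7]
eef_rot: [0.173, 0.047, 0.984, -0.008]
contact_force: [-2.3, 0.6, 2.0]
finger_gap: 60.1
grasp_force: 0.8
time: 7.33
eef_pos: [427.5, 318.9, 21.6]
eef_rot: [0.173, 0.047, 0.984, -0.008]
contact_force: [-1.4, 0.3, 1.3]
finger_gap: 60.1
grasp_force: 0.4
t 7.33 loader [-89.  110.6  21.6] F [-1.4  0.1  1.3] gap 60.1 g 0.4 
tool axes in loader
 [[-0.94   0.001  0.342]
 [ 0.001  1.    -0.   ]
 [-0.342 -0.    -0.94 ]]
shift cm [-0.6  -0.06  0.39]
```

```bash

python3 -m inch '{"linear":[[-0.14,0,0.05],[-0.14,0,0.05],[0,0,0]],"rotation":[[0,0,0],[0,0,0],[0,0,0]]}' | sed -n '2p;4p'
python3 -m inch '{"linear":[[-0.09,0,0.035],[-0.09,0,0.035],[0,0,0]],"rotation":[[0,0,0],[0,0,0],[0,0,0]]}' | sed -n '2p;4p'
python3 - <<'E'
from h import *
need([-82,110,20])
E
```

```text
eef_pos: [430.5, 318.6, 21.6]
contact_force: [-0.7, 0.6, 0.2]
eef_pos: [432.3, 318.4, 21.6]
contact_force: [-1.7, -0.2, 0.5]
t 7.83 loader [-84.1 110.6  21.6] F [-1.7 -0.4  0.5] gap 60.4 g 0.8 
tool axes in loader
 [[-0.94   0.001  0.342]
 [ 0.001  1.    -0.   ]
 [-0.342 -0.    -0.94 ]]
shift cm [-0.14 -0.06  0.22]
```

```bash

python3 -m inch '{"linear":[[-0.09,0,0.035],[-0.09,0,0.035],[0,0,0]],"rotation":[[0,0,0],[0,0,0],[0,0,0]]}' | sed -n '2p;4p'
python3 -m inch '{"linear":[[-0.09,0,0.035],[0,0,0]],"rotation":[[0,0,0],[0,0,0]]}' | sed -n '2p;4p'
python3 -m inch '{"linear":[[-0.09,0,0.035],[0,0,0]],"rotation":[[0,0,0],[0,0,0]]}' | sed -n '2p;4p'
python3 - <<'E'
from h import *
need([-82,110,20])
a=r.grab_frame('side')[130:310,160:340];b=r.grab_frame('scene')[170:290,190:350]
a=cv2.resize(a,(600,600),interpolation=3)
cv2.imwrite('pics/p2.png',a[:,:,::-1])
E
```

```text
eef_pos: [434.3, 318.3, 21.6]
contact_force: [-1.2, -0.8, 1.8]
eef_pos: [435.3, 318.2, 21.6]
contact_force: [-2.2, 0.3, 2.5]
eef_pos: [435.7, 318.2, 21.5]
contact_force: [-7.5, -0.3, 6.0]
t 8.42 loader [-80.8 110.7  21.5] F [-7.5 -1.   6. ] gap 60.1 g 3.8 
tool axes in loader
 [[-0.94   0.     0.341]
 [ 0.     1.    -0.   ]
 [-0.341 -0.    -0.94 ]]
shift cm [ 0.17 -0.07  0.1 ]
```

View pics/p2.png

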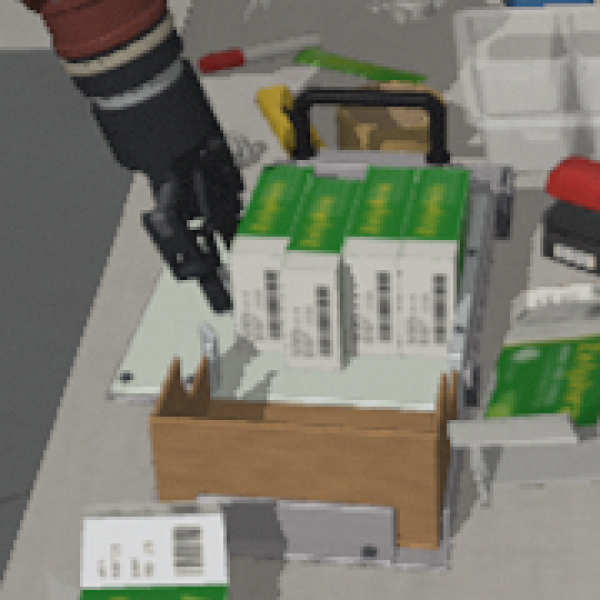

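The row is closed up and upright, and the force jump (7.5 N) agrees with the expected stop. I'll press slightly more, then back off, rise and untilt.

```bash

python3 -m inch '{"linear":[[-0.08,0,0.03],[0,0,0]],"rotation":[[0,0,0],[0,0,0]]}' | sed -n '2p;4p'
python3 -m inch '{"linear":[[0.9,0,-0.35],[2.5,0,-1],[2.5,0,-1],[-1.2,0,-3.4],[-1.2,0,-3.4]],"rotation":[[0,0,0],[0,0,0],[0,0,0],[0,0,0],[0,0,0]]}'  | sed -n '2p;4p'
python3 -m inch '{"linear":[[-1.2,0,-3.4],[-1.2,0,-3.4],[-1.2,0,-3.4],[0,0,0],[0,0,0]],"rotation":[[0,0,0],[0,5,0],[0,5,0],[0,5,0],[0,5,0]]}' 8.5
python3 - <<'E'
from h import *
need([0,214,190]);print(np.round(r.get_state()['joint_positions'],2))
p=r.camera_params('wrist');f=r.grab_frame('wrist');cv2.imwrite('pics/w2.png',f[:,:,::-1])
E
```

```text
eef_pos: [435.8, 318.2, 21.4]
contact_force: [-13.7, -0.0, 9.7]
eef_pos: [369.5, 322.9, 92.7]
contact_force: [2.1, 0.4, 0.5]
time: 9.52
eef_pos: [376.9, 324.9, 207.2]
eef_rot: [0.001, 0.048, 0.999, 0.002]
contact_force: [-0.7, -0.8, -0.5]
finger_gap: 84.9
grasp_force: 0.0
t 9.52 loader [-139.9  111.7  207.2] F [-0.6 -0.9 -0.5] gap 84.9 g 0.0 
tool axes in loader
 [[-1.     0.001  0.002]
 [ 0.001  1.     0.004]
 [-0.002  0.004 -1.   ]]
shift cm [-13.98  10.24   1.78]
[ 0.45 -0.22 -0.26  1.53  0.    0.54]
```

View pics/w2.png

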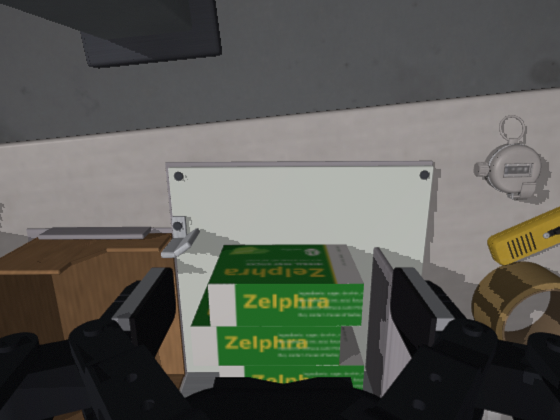

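The row still stands tight at (285,320), clear of the wing at (180,240). Next is the handle.

```bash

python3 -m inch '{"linear":[[-2.8,2.05,0],[-2.8,2.05,0],[-2.8,2.05,0],[-2.8,2.05,0],[-2.8,2.05,0]],"rotation":[[0,0,0],[0,0,0],[0,0,0],[0,0,0],[0,0,0]]}' 6| sed -n '2p;4p'
python3 -m inch '{"linear":[[0,0,0.8],[0,0,0]],"rotation":[[0,0,0],[0,0,0]]}'| sed -n '2p;4p'
python3 - <<'E'
from h import *
need([0,214,110])
f=r.grab_frame('scene')[170:290,190:350];a=r.grab_frame('side')[60:240,190:370]
o=np.zeros((400,800,3),np.uint8);o[:,:400]=cv2.resize(a,(400,400),interpolation=3);o[:300,400:]=cv2.resize(f,(400,300),interpolation=3);cv2.imwrite('pics/p3.png',o[:,:,::-1])
E
```

```text
eef_pos: [525.5, 413.3, 203.1]
contact_force: [-0.4, 0.2, 0.5]
eef_pos: [524.6, 412.6, 191.6]
contact_force: [-1.1, -0.8, -1.2]
t 10.15 loader [ -1.2 213.1 191.6] F [-1.  -0.9 -1.2] gap 60.4 g 0.0 
tool axes in loader
 [[-1.     0.001 -0.003]
 [ 0.001  1.    -0.003]
 [ 0.003 -0.003 -1.   ]]
shift cm [-0.15  0.11  8.16]
```

View pics/p3.png

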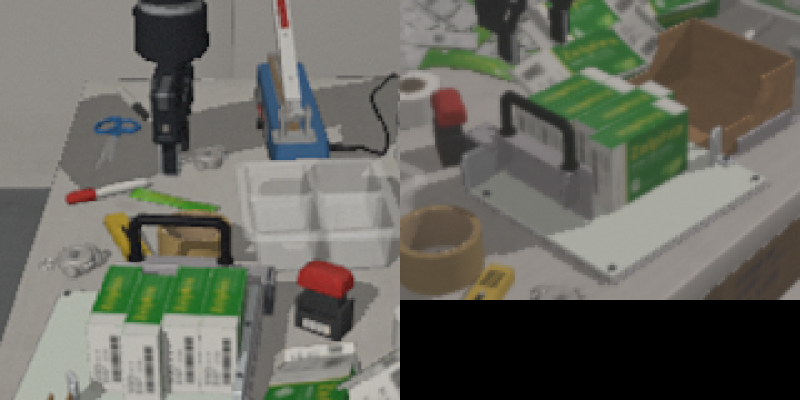

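The gripper is over the handle, and the row stands tight and upright. I'll descend and close on the bar.

```bash

python3 -m inch '{"linear":[[-0.1,0.1,2],[0,0,2],[0,0,2],[0,0,2.1],[0,0,0]],"rotation":[[0,0,0],[0,0,0],[0,0,0],[0,0,0],[0,0,0]]}'| sed -n '2p;4p'
python3 -c "
from h import *
st()"
python3 -m inch '{"linear":[[0,0,0],[0,0,0],[0,0,0],[0,0,0],[0,0,0]],"rotation":[[0,0,0],[0,0,0],[0,0,0],[0,0,0],[0,0,0]]}' 0
python3 -m inch '{"linear":[[0,0,0],[0,0,0],[0,0,0],[0,0,0]],"rotation":[[0,0,0],[0,0,0],[0,0,0],[0,0,0]]}'
python3 -c "
from h import *
st()"
```

```text
eef_pos: [522.6, 412.2, 111.7]
contact_force: [-0.4, -0.7, -1.4]
t 10.67 loader [ -3.2 212.5 111.7] F [-0.4 -0.8 -1.4] gap 59.9 g 0.0 
tool axes in loader
 [[-1.     0.001 -0.003]
 [ 0.001  1.    -0.003]
 [ 0.003 -0.003 -1.   ]]
time: 11.08
eef_pos: [526.2, 414.0, 117.0]
eef_rot: [0.001, 0.048, 0.999, 0.001]
contact_force: [-2.4, -0.8, 7.4]
finger_gap: 10.4
grasp_force: 58.5
time: 11.42
eef_pos: [526.2, 413.9, 117.0]
eef_rot: [0.001, 0.048, 0.999, 0.001]
contact_force: [-2.2, 0.1, 7.8]
finger_gap: 10.5
grasp_force: 58.6
t 11.42 loader [2.000e-01 2.146e+02 1.170e+02] F [-2.2 -0.1  7.8] gap 10.5 g 58.6 
tool axes in loader
 [[-1.     0.001  0.002]
 [ 0.001  1.     0.001]
 [-0.002  0.001 -1.   ]]
```

The grip sits about 8 mm high on the bar, so I'll open, go down and regrip.

```bash

python3 -m inch '{"linear":[[0,0,0],[0,0,0],[0,0,0.4],[0,0,0.4],[0,0,0]],"rotation":[[0,0,0],[0,0,0],[0,0,0],[0,0,0],[0,0,0]]}' 5
python3 -m inch '{"linear":[[0,0,0],[0,0,0]],"rotation":[[0,0,0],[0,0,0]]}' | sed -n '2p;4p'
python3 -c "
from h import *
need([0,214,109])"
```

```text
time: 11.83
eef_pos: [524.9, 413.1, 105.1]
eef_rot: [-0.001, 0.048, 0.999, -0.0]
contact_force: [-0.1, -0.0, -0.2]
finger_gap: 50.0
grasp_force: 0.0
eef_pos: [525.3, 413.4, 106.3]
contact_force: [-0.8, 0.1, 0.3]
t 12.0 loader [ -0.6 214.  106.3] F [-0.8  0.   0.3] gap 50.1 g 0.0 
tool axes in loader
 [[-1.     0.001 -0.   ]
 [ 0.001  1.    -0.   ]
 [ 0.    -0.    -1.   ]]
shift cm [-0.06  0.   -0.27]
```

```bash

python3 -m inch '{"linear":[[0,0,-0.2],[0,0,0],[0,0,0],[0,0,0],[0,0,0]],"rotation":[[0,0,0],[0,0,0],[0,0,0],[0,0,0],[0,0,0]]}' 0
python3 -m inch '{"linear":[[0,0,0],[0,0,0],[0,0,0]],"rotation":[[0,0,0],[0,0,0],[0,0,0]]}'
python3 -c "
from h import *
st()"
```

```text
time: 12.42
eef_pos: [525.7, 413.6, 109.1]
eef_rot: [0.0, 0.048, 0.999, 0.0]
contact_force: [-0.8, -0.8, 3.3]
finger_gap: 10.8
grasp_force: 58.4
time: 12.67
eef_pos: [525.6, 413.6, 109.0]
eef_rot: [0.0, 0.048, 0.999, 0.0]
contact_force: [-1.5, -0.4, 5.2]
finger_gap: 10.8
grasp_force: 58.6
t 12.67 loader [ -0.3 214.3 109. ] F [-1.4 -0.5  5.2] gap 10.8 g 58.6 
tool axes in loader
 [[-1.     0.001  0.001]
 [ 0.001  1.     0.   ]
 [-0.001  0.    -1.   ]]
```

The bar is gripped firmly. I'll push forward gently.

```bash

python3 -m inch '{"linear":[[0,-0.6,0],[0,-0.6,0],[0,-0.6,0],[0,-0.6,0],[0,-0.6,0]],"rotation":[[0,0,0],[0,0,0],[0,0,0],[0,0,0],[0,0,0]]}' |sed -n '2p;4p'
python3 -m inch '{"linear":[[0,-0.6,0],[0,-0.6,0],[0,-0.6,0],[0,-0.6,0],[0,-0.6,0]],"rotation":[[0,0,0],[0,0,0],[0,0,0],[0,0,0],[0,0,0]]}' |sed -n '2p;4p'
python3 -c "
from h import *
st()
f=r.grab_frame('scene')[170:290,190:350];a=r.grab_frame('side')[110:310,160:360]
o=np.zeros((400,800,3),np.uint8);o[:,:400]=cv2.resize(a,(400,400),interpolation=3);o[:300,400:]=cv2.resize(f,(400,300),interpolation=3);cv2.imwrite('pics/p4.png',o[:,:,::-1])"
```

```text
eef_pos: [522.8, 383.6, 109.1]
contact_force: [0.9, 3.3, 4.7]
eef_pos: [520.1, 353.6, 109.1]
contact_force: [1.0, 3.1, 5.0]
t 13.5 loader [-1.000e-01  1.540e+02  1.091e+02] F [0.7 3.2 5. ] gap 10.9 g 59.0 
tool axes in loader
 [[-1.     0.001  0.001]
 [ 0.001  1.     0.001]
 [-0.001  0.001 -1.   ]]
```

I've used all 10 picture views, so from here I'll check by numbers. The forces are small, so I'll continue.

```bash

python3 -m inch '{"linear":[[0,-0.6,0],[0,-0.6,0],[0,-0.6,0],[0,-0.6,0],[0,-0.6,0]],"rotation":[[0,0,0],[0,0,0],[0,0,0],[0,0,0],[0,0,0]]}' |sed -n '2p;4p'
python3 -m inch '{"linear":[[0,-0.6,0],[0,-0.6,0],[0,-0.6,0],[0,-0.6,0],[0,-0.6,0]],"rotation":[[0,0,0],[0,0,0],[0,0,0],[0,0,0],[0,0,0]]}' |sed -n '2p;4p'
python3 -c "
from h import *
st()"
```

```text
eef_pos: [517.4, 323.7, 109.1]
contact_force: [3.0, 4.4, 4.7]
eef_pos: [514.6, 293.8, 109.1]
contact_force: [4.0, 3.8, 5.0]
t 14.43 loader [1.000e-01 9.390e+01 1.091e+02] F [3.6 4.2 5. ] gap 11.0 g 59.2 
tool axes in loader
 [[-1.     0.001  0.002]
 [ 0.001  1.     0.001]
 [-0.002  0.001 -1.   ]]
```

```bash

python3 -m inch '{"linear":[[0,-0.6,0],[0,-0.6,0],[0,-0.6,0],[0,-0.6,0],[0,-0.6,0]],"rotation":[[0,0,0],[0,0,0],[0,0,0],[0,0,0],[0,0,0]]}' |sed -n '2p;4p'
python3 -m inch '{"linear":[[0,-0.6,0],[0,-0.6,0],[0,-0.6,0],[0,-0.6,0],[0,-0.6,0]],"rotation":[[0,0,0],[0,0,0],[0,0,0],[0,0,0],[0,0,0]]}' |sed -n '2p;4p'
python3 -m inch '{"linear":[[0,-0.5,0],[0,-0.5,0],[0,-0.5,0],[0,-0.2,0],[0,0,0]],"rotation":[[0,0,0],[0,0,0],[0,0,0],[0,0,0],[0,0,0]]}' |sed -n '2p;4p'
python3 -c "
from h import *
st()"
```

```text
eef_pos: [511.8, 263.9, 109.0]
contact_force: [4.8, 4.8, 5.3]
eef_pos: [509.1, 233.7, 109.1]
contact_force: [6.1, 2.2, 4.6]
eef_pos: [507.5, 216.3, 109.0]
contact_force: [4.8, -1.3, 4.3]
t 15.68 loader [  0.4  16.1 109. ] F [ 4.9 -0.9  4.3] gap 11.2 g 59.2 
tool axes in loader
 [[-1.     0.002  0.002]
 [ 0.002  1.    -0.   ]
 [-0.002 -0.    -1.   ]]
```

Now the last few millimetres to the front stop.

```bash

python3 -m inch '{"linear":[[0,-0.15,0],[0,-0.1,0],[0,0,0]],"rotation":[[0,0,0],[0,0,0],[0,0,0]]}' |sed -n '2p;4p'
python3 -m inch '{"linear":[[0,-0.1,0],[0,0,0]],"rotation":[[0,0,0],[0,0,0]]}' |sed -n '2p;4p'
python3 -m inch '{"linear":[[0,-0.1,0],[0,0,0]],"rotation":[[0,0,0],[0,0,0]]}' |sed -n '2p;4p'
python3 -c "
from h import *
st()"
```

```text
eef_pos: [507.4, 216.0, 109.1]
contact_force: [8.3, 11.9, 1.5]
eef_pos: [507.4, 216.0, 109.1]
contact_force: [8.2, 15.6, 0.7]
eef_pos: [507.4, 216.0, 109.1]
contact_force: [9.6, 20.5, -0.4]
t 16.27 loader [  0.4  15.8 109.1] F [ 7.6 21.3 -0.4] gap 11.1 g 59.0 
tool axes in loader
 [[-1.    -0.001  0.003]
 [-0.001  1.     0.008]
 [-0.003  0.008 -1.   ]]
```

The pusher has stopped rigidly at the front after 198.5 mm in the grip. I'll draw back, and the stop-to-stop travel (should be 201 mm) will show whether it was fully home.

```bash

python3 -m inch '{"linear":[[0,0.3,0],[0,0.5,0],[0,0.8,0],[0,0.8,0],[0,0.8,0]],"rotation":[[0,0,0],[0,0,0],[0,0,0],[0,0,0],[0,0,0]]}' |sed -n '2p;4p'
python3 -m inch '{"linear":[[0,0.8,0],[0,0.8,0],[0,0.8,0],[0,0.8,0],[0,0.8,0]],"rotation":[[0,0,0],[0,0,0],[0,0,0],[0,0,0],[0,0,0]]}' |sed -n '2p;4p'
python3 -m inch '{"linear":[[0,0.8,0],[0,0.8,0],[0,0.8,0],[0,0.8,0],[0,0.8,0]],"rotation":[[0,0,0],[0,0,0],[0,0,0],[0,0,0],[0,0,0]]}' |sed -n '2p;4p'
python3 -m inch '{"linear":[[0,0.8,0],[0,0.8,0],[0,0.8,0],[0,0.8,0],[0,0.8,0]],"rotation":[[0,0,0],[0,0,0],[0,0,0],[0,0,0],[0,0,0]]}' |sed -n '2p;4p'
python3 -m inch '{"linear":[[0,0.8,0],[0,0.8,0],[0,0.8,0],[0,0.8,0],[0,0.8,0]],"rotation":[[0,0,0],[0,0,0],[0,0,0],[0,0,0],[0,0,0]]}' |sed -n '2p;4p'
python3 -c "
from h import *
st()"
```

```text
eef_pos: [510.0, 243.9, 109.0]
contact_force: [4.7, -2.3, 5.9]
eef_pos: [513.7, 283.9, 109.0]
contact_force: [2.5, -1.8, 7.4]
eef_pos: [517.4, 323.7, 109.0]
contact_force: [0.5, -2.7, 7.4]
eef_pos: [521.0, 363.5, 109.1]
contact_force: [1.1, -1.3, 7.4]
eef_pos: [524.7, 403.4, 109.1]
contact_force: [-1.2, -1.3, 7.9]
t 18.35 loader [ -0.3 204.  109.1] F [-1.  -1.4  7.9] gap 11.0 g 60.1 
tool axes in loader
 [[-1.     0.001  0.   ]
 [ 0.001  1.    -0.001]
 [-0.    -0.001 -1.   ]]
```

```bash

python3 -m inch '{"linear":[[0,0.5,0],[0,0.4,0],[0,0.1,0],[0,0,0]],"rotation":[[0,0,0],[0,0,0],[0,0,0],[0,0,0]]}' |sed -n '2p;4p'
python3 -m inch '{"linear":[[0,0.15,0],[0,0.1,0],[0,0,0]],"rotation":[[0,0,0],[0,0,0],[0,0,0]]}' |sed -n '2p;4p'
python3 -m inch '{"linear":[[0,0.15,0],[0,0.1,0],[0,0,0]],"rotation":[[0,0,0],[0,0,0],[0,0,0]]}' |sed -n '2p;4p'
python3 -c "
from h import *
st()"
```

```text
eef_pos: [525.6, 413.6, 109.1]
contact_force: [-0.2, 1.6, 7.5]
eef_pos: [525.8, 415.8, 109.1]
contact_force: [-0.6, 0.7, 7.6]
eef_pos: [525.9, 416.3, 109.0]
contact_force: [-1.6, -10.0, 11.8]
t 19.18 loader [ -0.3 217.  109. ] F [ -0.6 -10.1  11.8] gap 10.8 g 60.6 
tool axes in loader
 [[-1.     0.002  0.   ]
 [ 0.002  1.    -0.005]
 [-0.    -0.005 -1.   ]]
```

Stop-to-stop travel is 201.2 mm, so the cartons went fully home and the pusher is now at its rear stop. I'll release, rise and check.

```bash

python3 -m inch '{"linear":[[0,-0.1,0],[0,0,0],[0,0,0],[0,0,0],[0,0,0]],"rotation":[[0,0,0],[0,0,0],[0,0,0],[0,0,0],[0,0,0]]}' 5 
python3 -m inch '{"linear":[[0,0,-1.5],[0,0,-3],[0,0,-3.5],[0,0,-3.5],[0,0,-3.5]],"rotation":[[0,0,0],[0,0,0],[0,0,0],[0,0,0],[0,0,0]]}' |sed -n '2p;4p'
python3 -m inch '{"linear":[[2.5,-3,-2],[2.5,-3,-2],[2.5,-3,-2],[2.5,-3,-2],[2,-2,-1]],"rotation":[[0,0,0],[0,0,0],[0,0,0],[0,0,0],[0,0,0]]}' |sed -n '2p;4p'
python3 -m inch '{"linear":[[0,0,0],[0,0,0]],"rotation":[[0,0,0],[0,0,0]]}' |sed -n '2p;4p'
python3 - <<'E'
from h import *
st()
f=r.grab_frame('wrist');cv2.imwrite('pics/w3.png',f[:,:,::-1])
h=cv2.cvtColor(f,cv2.COLOR_RGB2HSV)
m=cv2.inRange(h,(45,120,40),(75,255,255))
yl=cv2.inRange(h,(18,90,60),(44,255,255))
m=cv2.morphologyEx(m|yl,cv2.MORPH_CLOSE,np.ones((3,3)))
L=lambda p:np.array([(p-O)@X,(p-O)@Y])
for c in cv2.findContours(m,0,2)[0]:
    if cv2.contourArea(c)>250:
        b=cv2.boxPoints(cv2.minAreaRect(c));print(int(cv2.contourArea(c)),np.round(cv2.minAreaRect(c)[2],1),np.round([L(onz('wrist',*q,87)[:2]) for q in b]).tolist())
# expected: row tops and handle in pixels
pr=lambda x,y,z:proj('wrist',[np.r_[O+x*X+y*Y,z]])[0].round().tolist()
print('row corners px',[pr(*q,87) for q in[(-74,0),(-74,-122),(78,-122),(78,0)]],'handle px',[pr(x,217,128) for x in(-43,43)])
E
```

```text
time: 19.6
eef_pos: [525.6, 417.8, 108.1]
eef_rot: [-0.0, 0.048, 0.999, -0.0]
contact_force: [-0.7, -0.1, 0.6]
finger_gap: 49.8
grasp_force: 0.0
eef_pos: [525.4, 417.9, 259.9]
contact_force: [0.6, -0.4, -0.1]
eef_pos: [397.1, 294.4, 346.9]
contact_force: [-0.5, -0.0, 0.5]
eef_pos: [398.4, 295.4, 346.0]
contact_force: [0.5, 0.4, -0.5]
t 20.6 loader [-115.7   84.5  346. ] F [ 0.5  0.4 -0.5] gap 49.9 g 0.0 
tool axes in loader
 [[-1.     0.001  0.003]
 [ 0.001  1.     0.001]
 [-0.003  0.001 -1.   ]]
459 90.0 [[175.0, -110.0], [175.0, -92.0], [231.0, -98.0], [231.0, -117.0]]
2027 7.1 [[161.0, -18.0], [61.0, -1.0], [68.0, 46.0], [168.0, 32.0]]
7670 74.9 [[-76.0, -116.0], [-105.0, -6.0], [41.0, 23.0], [77.0, -98.0]]
2523 81.9 [[-106.0, -238.0], [-114.0, -181.0], [-39.0, -184.0], [-30.0, -244.0]]
7101 18.6 [[-4.0, 260.0], [-172.0, 293.0], [-142.0, 390.0], [34.0, 368.0]]
row corners px [[208.0, 203.0], [100.0, 204.0], [117.0, 321.0], [215.0, 321.0]] handle px [[409.0, 242.0], [402.0, 315.0]]
```

```bash
python3 - <<'E'
from h import *
f=cv2.cvtColor(cv2.imread('pics/w3.png'),cv2.COLOR_BGR2HSV)
def ch(x,y,z):
    u,v=proj('wrist',[np.r_[O+x*X+y*Y,z]])[0].round().astype(int)
    if not(0<=u<560 and 0<=v<420):return '?'
    H,S,V=f[v,u]
    if V<45:return '#'
    if 18<H<=44 and S>90:return 'y'
    if 45<=H<80 and S>90:return 'g' if V>75 else 'G'
    if H<=18 and S>70:return 'b'
    return 'w' if S<45 and V>110 else '.'
print('top z=89: rows x -95..95 by 4, cols y -140..16 by 3')
for x in range(-95,96,4):print('%4d '%x+''.join(ch(x,y,89) for y in range(-140,17,3)))
print('handle z=128: cols y 195..240 by 1.5')
for x in range(-54,55,9):print('%4d '%x+''.join(ch(x,y,128) for y in np.arange(195,240,1.5)))
E
```

```text
top z=89: rows x -95..95 by 4, cols y -140..16 by 3
 -95 ww...wwwwwwwwbbbbbbbbbbbbbbbbbbbbbbbbbbbbbbbbbbbbbbb.
 -91 ww...wwwww.bbbbbbbbbbbbbbbbbbbbbbbbbbbbbbbbbyybbbb.ww
 -87 .w...ww.bbbbbbbbbbbbbbbbbbbbbbbyGGGGGGG...GGy........
 -83 www.wbbbbbbbbbbbbbbbbbbbbbbbGGGGGGGGGGGGGGGy.........
 -79 ww..wbbbbbbGGGyyyyGyGyGyyyyyyyyyyyyyGGyyGG...........
 -75 www..bbbbGGGGGGGGGGGGGGGGGGGGGGGGGGGGGGGGy...........
 -71 wwwwwbbwwwwwww.ggggggggggggggggggggggggggggggggg.....
 -67 wwwwwbbwwwwwwwgggggggggggggggggggggggggggggggggg.....
 -63 ww..wbbwwwwwww.ggyygggggyggggggggggggggggggggggg.....
 -59 ww...bbwwwwwwwggggygyyygygyyygyyyyyyyyyggggggggg.....
 -55 ..wwwbbwwwwwww.ggyggyyygygygyyygyygyyyyggggggggg.....
 -51 .....bbwwwwwwwgggyyygyygygyyyggggggggggggggggggg.....
 -47 w...wbbwwwwwww.ggggggggggggggggggggggggggggggggg.....
 -43 wwwwwbbwwwwwwwgggggggggggggggggggggggggggggggggg.....
 -39 wwwwwbbwwwwwwwgggggggggggggggggggggggggggggggggg.....
 -35 wwwwwbbwwwwwww.ggggggggggggggggggggggggggggggggg.....
 -31 wwwwwbbwwwwwwwgggggggggggggggggggggggggggggggggg.....
 -27 wwwwwbbwwwwwww.ggggggggggggggggggg.ggggg
[... 1588 characters left out ...]
#############ggggg
  85 ###############################################Gggggg
  89 ###############################################gggggg
  93 ###############################################gggggg
handle z=128: cols y 195..240 by 1.5
 -54 wwwwww..#########.ww.w......ww
 -45 wwwwwwwwww#########ww...w.w...
 -36 wwwwwwwww.#########.....wwwwww
 -27 wwwwwwwww.########............
 -18 wwwwwwwwww.#######..w....wwww.
  -9 wwwwwwwwww#########.ww.....w.w
   0 ##wwwwwww.#########.wwww......
   9 #####.wwww.########.www.......
  18 #########.########..ww........
  27 ###################...........
  36 ########################......
  45 ##########################..ww
  54 ##############################
```

The row is tight and square, fully in the case, with the cartons upright. The pusher is at its rear stop and the arm is clear, so I'll hand in.

```bash
python3 -c "
from station import r
print(r.job_done())"
```

```text
the job is handed in; nothing more can be done
None
```

The job is handed in: all four cartons stand upright, tight and square, fully home in the case, and the pusher is back at its rear stop, with about 21 s of the 58 s used.

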